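# Close the open flux canister

## Task

One of the three flux canisters on the soldering bench has been left open: its black plug is standing high on the neck, sitting on top of the thread instead of in it. Without lifting the plug out or tipping it, back it off anticlockwise until it drops into the thread start, then turn it clockwise until it is fully home, and let go. Do not disturb the small solder spool standing nearby.

Things in the scene. Friction and masses are not known exactly. Their poses are not given: they have to be found in the camera images.
- canister: The open flux canister: bare metal, 84 mm wide, rim 100 mm high, screwed down; origin under its centre, x axis through the two gaps. Two others look alike but are closed, their plugs sunk. Below the rim the plug's lugs turn only clockwise (from above), to a hard stop about 70 degrees past the gaps: that is home. Another stop blocks turning more than 16 degrees anticlockwise of the gaps.
- neck (a point): Centre of the open canister's mouth, level with its rim, z up. The rim is 72 mm across, its round hole 36 mm, with two opposite gaps (the thread starts), each a 60 degree sector reaching out to 56 mm across. An outer ridge marks each. The x axis runs through the middle of both gaps. The lugs fall through when the plug's x axis is within about 12 degrees of this x axis, either way round.
- plug_mid (a point): Centre of the loose black plug, 60 mm high, 90 g, z up. Grip bar 44 mm long on x, 14 thick on y, from 4 below to 30 mm above this point; shank 32 mm wide down to 30 below; two lugs on x, 52 mm across, 10 wide, undersides 22 below. At the start lugs rest on the rim (this point 22 mm above the mouth), 50 to 75 degrees clockwise of the gaps. Sunk, and while turned home, it is 8 mm above the mouth.
- spool_mid (a point): Centre of the small loose solder spool, black with grey wire, 52 mm across, 50 mm high, standing upright on the bench; to be left where it is.
Things that resemble listed ones, but are neither listed nor needed, are in the scene too. What is shaped like the part that bears plug_mid but blue or white is not meant.

How it is judged:
On the way:
1. the plug has dropped into the thread start, its lugs still in line with the gaps (z of plug_mid in the frame of neck below 0.0125 m and angle between the x axis of plug_mid and the x axis of neck, either way round below 0.5 rad and horizontal distance between plug_mid and neck below 0.01 m), for 0.1 s.
At the end, for the whole second after the job is handed in: The plug is sunk in the neck (its centre less than 12.5 mm above the mouth and within 10 mm of its axis), upright within 10 degrees, and turned at least 55 degrees clockwise from the gaps (the stop is at about 70) (z of plug_mid in the frame of neck below 0.0125 m and horizontal distance between plug_mid and neck below 0.01 m and angle between the x axis of plug_mid and the x axis of neck, either way round above 0.96 rad and angle between plug_mid's own z axis and vertical below 0.17 rad); the robot touches nothing.
It fails at once if the plug is lifted out of the neck (20 mm or more above where it started standing) (z of plug_mid in the frame of neck above 0.042 m).
It fails at once if the plug is tipped by more than 20 degrees (angle between plug_mid's own z axis and vertical above 0.35 rad).
It fails at once if the solder spool is shifted by more than 30 mm (distance of spool_mid from where it was at the start of the episode above 0.03 m).
It also fails if it takes over 32 s, if anything falls off the work surface, if the arm or the gripper's body presses on something with over 40 N, if the wrist force passes 120 N, or if a joint passes its speed limit or range.

## Robot

A 6-joint arm with a two-finger parallel gripper is mounted at the origin on the work surface. World frame = base frame: x ahead of the robot, y to its left, z up, the work surface at z = 0. Lengths are in m, angles in rad, forces in N, time in s.
With the tool pointing down it reaches from about 0.325 to 0.775 m from the base axis. Payload 5.5 kg.
Tool frame: the origin (TCP) lies midway between the tips of the shut fingers; the grasp point (between the pads) lies 19 mm behind it (grasp_offset is the distance from the TCP to the grasp point, in m); z points along the fingers, y is the line along which they close (so a half turn about z gives the same grasp; the last joint's range is limited). The gripper opens to 85 mm and grips with 20 to 120 N. Pads are 22 mm wide; open, the fingers measure 114 mm over their backs; the gripper's body (76 mm by 85 mm) begins 54 mm behind the grasp point. The pads swing forward as they close: fully open they stand 13 mm farther back than shut.
Start: joints at [-1.403, 0.091, 1.231, -0, 1.82, -0.057], TCP at [0.134, -0.585, 0.231] pointing down, gripper open.
Joint ranges: [-2.87, 2.87], [-0.86, 2.18], [0.17, 2.46], [-1.51, 4.65], [0.06, 2.69], [-2.65, 2.65]. Speed limits (rad/s): [2.57, 2.57, 3.01, 3.14, 3.14, 3.14].

## Interface

Orientations are given as a unit quaternion [x, y, z, w].
In Python, from rig import * gives the robot as it stands.
- The arm moves only by the tool arm_command, never from a script. Its argument "series" is a list of rows, each an object with "gripper": the opening, from 0 (shut) to 1 (fully open); "slide": the shift along the tool's x, y, z in cm, a list of three; "turn": the turn about the tool's z in rad. In form: [{"gripper": gripper, "slide": [x, y, z], "turn": turn}, ...]. A call has 1 to 20 rows; each row shifts and turns the commanded pose from where the row before left it, along the tool's axes as they then stand; what a row does not reach is not made up. A row lasts 1/12 s, in which the tool goes at most 41.7 mm and 7.16 degrees, less where a joint would pass 70% of its speed; a pose out of reach is approached as far as the arm can. A call is refused whole if a number of a shift passes 4.17 or a number of a turn 0.125, either way. A call with a gripper value outside its range is refused whole. The fingers move at their own pace and stop on an object; "newtons" is the grip in N (left out, the last holds). Time passes only in rows, so rows that do not move let the fingers close. It gives the time, the measured TCP pose, the force, the opening and the grip force at its end, in the units of the state.
- get_obs(): the state, without advancing time (a new reading comes with each control period).
- get_image(name): name is "side" or "top"; returns the picture (400x640x3 uint8, red, green, blue); there is no depth.
- camera_info(name): a dict with "mtx" (3x3 intrinsics, pixels), "eye" and "attitude" of the camera in the world. Camera axes: x right, y down, z forward; pixel columns grow to the right and rows downward; lengths in m; the calibration is good to about 2 mm. A picture is of the moment at which its call begins. camera_info takes no time and is no camera call.
- sign_off(): hands the job in; it is judged then, once.
Trained networks look in the newest picture that a camera, given by its name, has taken for a name from the list of things; names that differ only in an ending like _2 or _b are one class to them, and where a whole thing is asked for, a point or a joint stands for the part that bears it (a point fixed in the world has none). Each returns a list of dicts, best first, with "p" (0 to 1); they miss things now and then, are a little off and sometimes report something else, mostly with a low value. They report only what shows in the picture. A call takes as long as a camera call. They do not tell look-alikes from the thing itself.
- silhouettes(camera, thing): "pixels" (400x640 bool, what is visible of it).
- pinpoint(camera, thing): "point" ([x, y, z] in m, in world coordinates, good to about 4 mm: a listed point, or the origin of a listed thing).
The state is a dict: "clock": time; "q": joint angles; "qvel": joint speeds; "tau": joint torques, N m; "eef_pos": TCP position; "tool_rot": TCP orientation; "force": force on the tool from outside, world axes, zero at the start; "moment": the same for the moment, N m; "width": opening from 0.0 (shut) to 1.0 (fully open); "finger_force": force on a finger pad.
Only numpy, scipy, OpenCV 4.12 (cv2) and the standard library are available. Lean on these libraries where they do the work, as an engineer would, in place of code of your own. Each camera call takes 0.05 s, during which the arm holds its last target. There are 200 camera calls.

## Working session

There is one attempt and no reset: what is moved stays moved. The work goes in short steps, Python scripts to look and compute and a tool call to move; the robot and the scene stay as the last step left them, time stands still between calls to the robot, and variables do not carry over. Pictures are saved under pics/ and viewed, at most 10 in all, crops included, and the job is handed in when it is done.

Besides the shell and the picture viewer there is one more tool, called after "Request:" as a command line: name --argument value ..., lists and objects as JSON in quotes. arm_command: Moves the arm, as the interface text tells. Its arguments: {"type":"object","properties":{"series":{"type":"array","items":{"type":"object","properties":{"gripper":{"type":"number"},"slide":{"type":"array","items":{"type":"number"}},"turn":{"type":"number"}}}},"newtons":{"type":"number"}},"required":["series"]}

```bash
mkdir -p pics; python3 - <<'E'
from rig import *
import cv2,numpy as np
for n in("top","side"):
    im=get_image(n); cv2.imwrite(f"pics/{n}0.png",im[:,:,::-1])
    c=camera_info(n); print(n,np.round(c["mtx"],1).tolist(),np.round(c["eye"],3),np.round(c["attitude"],3).tolist())
    for t in("plug_mid","neck","canister","spool_mid"):
        for d in pinpoint(n,t): print(n,t,round(d["p"],2),np.round(d["point"],3))
o=get_obs();print(o["clock"],o["eef_pos"],o["tool_rot"],o["force"])
E
```

```text
top [[376.5, 0.0, 321.0], [0.0, 376.5, 204.3], [0.0, 0.0, 1.0]] [ 0.471 -0.011  0.796] [-0.698, 0.713, -0.044, 0.053]
top plug_mid 0.83 [0.605 0.078 0.025]
top plug_mid 0.71 [0.73  0.024 0.028]
top plug_mid 0.57 [ 0.606 -0.041  0.124]
top neck 0.78 [ 0.601 -0.042  0.101]
top canister 0.73 [ 0.601 -0.044 -0.001]
top spool_mid 0.7 [0.439 0.128 0.023]
side [[432.0, 0.0, 314.0], [0.0, 432.0, 200.6], [0.0, 0.0, 1.0]] [0.411 0.598 0.572] [-0.119, 0.894, -0.427, 0.058]
side plug_mid 0.91 [0.729 0.023 0.029]
side plug_mid 0.84 [0.605 0.074 0.03 ]
side plug_mid 0.76 [ 0.605 -0.043  0.122]
side neck 0.91 [ 0.601 -0.041  0.1  ]
side canister 0.89 [ 0.601 -0.045 -0.004]
side spool_mid 0.55 [0.442 0.12  0.024]
0.5 [ 0.13375336 -0.58490333  0.23124516] [ 9.93689758e-01  1.12163561e-01  7.44559206e-06 -3.61187829e-05] [-0.56331874 -0.11823511 -0.38254709]
```

```bash
python3 - <<'E'
import cv2,numpy as np
t=cv2.imread("pics/top0.png");s=cv2.imread("pics/side0.png")
cv2.imwrite("pics/both.png",np.vstack([cv2.resize(t,(480,300)),cv2.resize(s,(480,300))]))
from rig import *
from scipy.spatial.transform import Rotation as R
def proj(n,p):
    c=camera_info(n);q=R.from_quat(c["attitude"]).inv().apply(np.array(p)-c["eye"]);u=c["mtx"]@q;return u[:2]/u[2]
a=proj("top",[.603,-.042,.11]);b=proj("side",[.603,-.042,.115]);print(a,b)
def crop(im,p,h=45,k=8):
    x,y=map(int,p);x=max(h,x);y=max(h-10,y);return cv2.resize(im[y-35:y+35,x-h:x+h],None,fx=k,fy=k,interpolation=cv2.INTER_CUBIC)[:, :]
cv2.imwrite("pics/crop.png",np.hstack([crop(t,a,28,7),crop(s,b,28,7)]))
E
```

```text
[341.95090698 184.09815608] [305.07168196 166.66656648]
```

View pics/both.png

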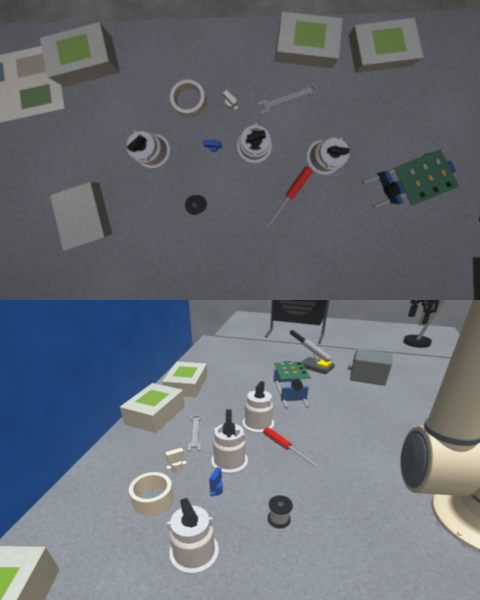

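View pics/crop.png

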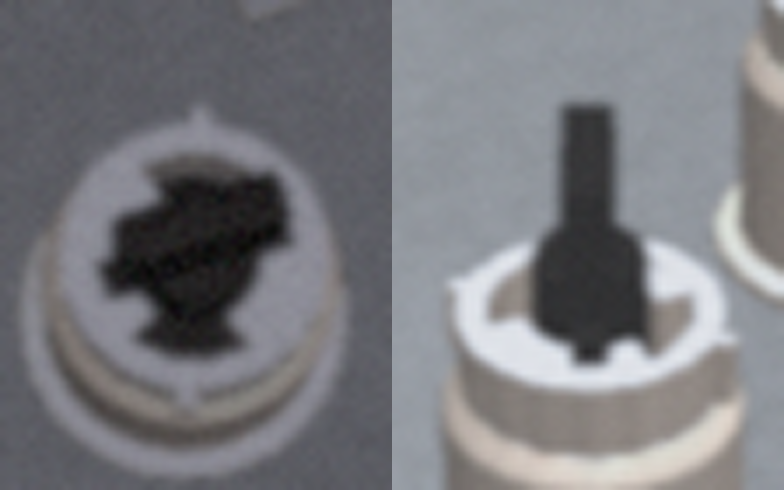

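The top view shows three similar canisters, at about (200,195), (342,188) and (440,205) in full-size pixels. Only the middle one has its lugs lying on the rim with the gaps visible, and its plug stands high (z≈0.123 against a rim at 0.10), so it's the open one. The crop confirms this: the ridges are at about (197,110) and (187,398), and the bar ends at about (282,208) and (113,280).

```bash
cat > h.py <<'E'
from rig import *
import numpy as np,cv2
from scipy.spatial.transform import Rotation as R
def unproj(n,uv,z):
    c=camera_info(n);d=R.from_quat(c["attitude"]).apply(np.linalg.inv(c["mtx"])@[*uv,1]);return c["eye"]+d*(z-c["eye"][2])/d[2]
def yaw():
    return np.degrees(np.arctan2(*R.from_quat(get_obs()["tool_rot"]).as_matrix()[[1,0],0]))
E
python3 - <<'E'
from h import *
g=lambda x,y,z:unproj("top",(341-28+x/7,149+y/7),z)
for a,b,z in(((187,398),(197,110),.1),((113,280),(282,208),.152)):
    p,q=g(*a,z),g(*b,z);d=q-p;print((p+q)/2,np.linalg.norm(d),np.degrees(np.arctan2(d[1],d[0])))
o=get_obs();M=R.from_quat(o["tool_rot"]).as_matrix();print(yaw(),M.T@(np.array([.604,-.042,.22])-o["eef_pos"])*100)
E
```

```text
[ 0.60301231 -0.03955114  0.1       ] 0.07862953868670637 -3.4990854503211004
[ 0.59540881 -0.0388616   0.152     ] 0.04580588300595076 -67.90665827801517
12.880100847280564 [ 57.94337819 -42.44189623   1.12881852]
```

Request:
arm_command --series '[{"gripper":1,"slide":[3.2,-2.35,0]},{"gripper":1,"slide":[3.2,-2.35,0]},{"gripper":1,"slide":[3.2,-2.35,0]},{"gripper":1,"slide":[3.2,-2.35,0]},{"gripper":1,"slide":[3.2,-2.35,0]},{"gripper":1,"slide":[3.2,-2.35,0]},{"gripper":1,"slide":[3.2,-2.35,0]},{"gripper":1,"slide":[3.2,-2.35,0]},{"gripper":1,"slide":[3.2,-2.35,0]},{"gripper":1,"slide":[3.2,-2.35,0]},{"gripper":1,"slide":[3.2,-2.35,0]},{"gripper":1,"slide":[3.2,-2.35,0]},{"gripper":1,"slide":[3.2,-2.35,0]},{"gripper":1,"slide":[3.2,-2.35,0]},{"gripper":1,"slide":[3.2,-2.35,0]},{"gripper":1,"slide":[3.2,-2.35,0]},{"gripper":1,"slide":[3.2,-2.35,0]},{"gripper":1,"slide":[3.2,-2.35,0]}]'

```text
invalid input
```

Request:
arm_command --series '[{"gripper":1,"turn":-0.12},{"gripper":1,"turn":-0.12},{"gripper":1,"turn":-0.12},{"gripper":1,"turn":-0.12},{"gripper":1,"turn":-0.12},{"gripper":1,"turn":-0.12},{"gripper":1,"turn":-0.12},{"gripper":1,"turn":-0.12},{"gripper":1,"turn":-0.12},{"gripper":1,"turn":-0.12},{"gripper":1,"turn":-0.12},{"gripper":1,"turn":-0.12},{"gripper":1,"turn":-0.12},{"gripper":1,"turn":-0.12},{"gripper":1,"turn":-0.05},{"gripper":1}]'

```text
invalid input
```

```bash
python3 - <<'E'
from h import *
s=get_image("side")
o=get_obs();M=R.from_quat(o["tool_rot"]).as_matrix();print(o["eef_pos"],o["q"],yaw(),M.T@(np.array([.603,-.041,.124])-o["eef_pos"])*100)
for d in pinpoint("side","plug_mid"):print(d)
cv2.imwrite("pics/s1.png",cv2.resize(s[80:240,200:420,::-1],None,fx=3.5,fy=3.5))
E
```

```text
[ 0.13374989 -0.58491359  0.23127438] [-1.40271189e+00  9.11088750e-02  1.23069207e+00  3.74531388e-05
  1.81981951e+00 -5.67114257e-02] 12.880383138001154 [ 57.86858248 -42.56211162  10.73072017]
{'point': [0.6035, -0.0422, 0.121], 'p': 0.76}
{'point': [0.7287, 0.0252, 0.0329], 'p': 0.66}
{'point': [0.6066, 0.0754, 0.0325], 'p': 0.58}
```

View pics/s1.png

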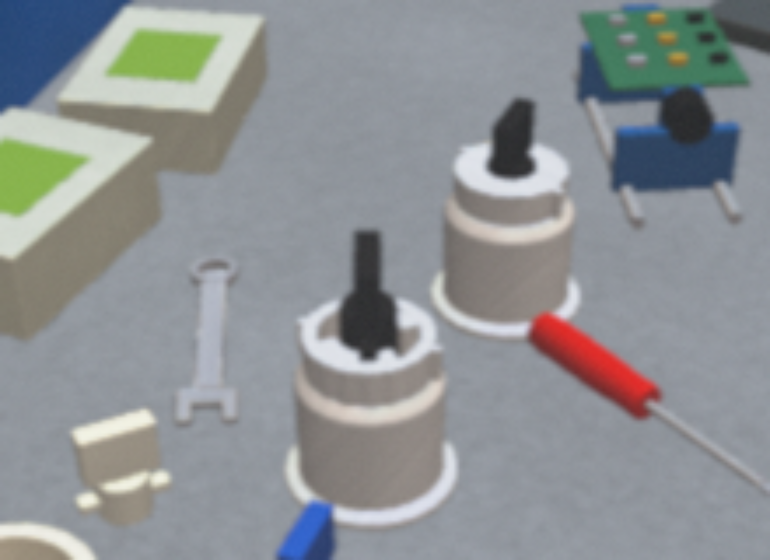

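The moves were refused, probably because each row needs all three keys. In this picture the plug still stands high on the middle canister at crop pixel (368,290), and the canister behind it at (510,140) is closed.

Request:
arm_command --series '[{"gripper":1,"slide":[3.2,-2.35,0],"turn":0},{"gripper":1,"slide":[3.2,-2.35,0],"turn":0},{"gripper":1,"slide":[3.2,-2.35,0],"turn":0},{"gripper":1,"slide":[3.2,-2.35,0],"turn":0},{"gripper":1,"slide":[3.2,-2.35,0],"turn":0},{"gripper":1,"slide":[3.2,-2.35,0],"turn":0},{"gripper":1,"slide":[3.2,-2.35,0],"turn":0},{"gripper":1,"slide":[3.2,-2.35,0],"turn":0},{"gripper":1,"slide":[3.2,-2.35,0],"turn":0},{"gripper":1,"slide":[3.2,-2.35,0],"turn":0},{"gripper":1,"slide":[3.2,-2.35,0],"turn":0},{"gripper":1,"slide":[3.2,-2.35,0],"turn":0},{"gripper":1,"slide":[3.2,-2.35,0],"turn":0},{"gripper":1,"slide":[3.2,-2.35,0],"turn":0},{"gripper":1,"slide":[3.2,-2.35,0],"turn":0},{"gripper":1,"slide":[3.2,-2.35,0],"turn":0},{"gripper":1,"slide":[3.2,-2.35,0],"turn":0},{"gripper":1,"slide":[3.2,-2.35,0],"turn":0}]' --newtons 40

```text
clock: 2.1
eef_pos: [0.602, -0.0423, 0.2314]
tool_rot: [0.994, 0.112, 0.0, 0.0]
force: [1.0, -0.5, 0.1]
width: 0.999
finger_force: 0.0
```

Request:
arm_command --series '[{"gripper":1,"slide":[0,0,0],"turn":-0.12},{"gripper":1,"slide":[0,0,0],"turn":-0.12},{"gripper":1,"slide":[0,0,0],"turn":-0.12},{"gripper":1,"slide":[0,0,0],"turn":-0.12},{"gripper":1,"slide":[0,0,0],"turn":-0.12},{"gripper":1,"slide":[0,0,0],"turn":-0.12},{"gripper":1,"slide":[0,0,0],"turn":-0.12},{"gripper":1,"slide":[0,0,0],"turn":-0.12},{"gripper":1,"slide":[0,0,0],"turn":-0.12},{"gripper":1,"slide":[0,0,0],"turn":-0.12},{"gripper":1,"slide":[0,0,0],"turn":-0.12},{"gripper":1,"slide":[0,0,0],"turn":-0.12},{"gripper":1,"slide":[0,0,0],"turn":-0.12},{"gripper":1,"slide":[0,0,0],"turn":-0.12},{"gripper":1,"slide":[0,0,0],"turn":-0.05},{"gripper":1,"slide":[0,0,0],"turn":0},{"gripper":1,"slide":[0,0,0],"turn":0}]'

```text
clock: 3.52
eef_pos: [0.601, -0.0442, 0.2313]
tool_rot: [0.56, 0.829, 0.0, 0.0]
force: [-0.7, -0.1, 0.3]
width: 1.001
finger_force: 0.0
```

```bash
python3 - <<'E'
from h import *
o=get_obs();M=R.from_quat(o["tool_rot"]).as_matrix();print(o["clock"],o["eef_pos"],o["q"],o["force"],yaw(),M.T@(np.array([.603,-.0415,.124])-o["eef_pos"])*100)
E
```

```text
3.5167 [ 0.60097273 -0.04416431  0.23133196] [-1.29818135e-01  9.80349678e-02  1.22323288e+00  1.67321055e-05
  1.82023129e+00 -5.11914961e-01] [-0.68586533 -0.10742569  0.33960565] 111.89277209157477 [ 0.17196575  0.28649085 10.73321642]
```

Request:
arm_command --series '[{"gripper":1,"slide":[0.17,0.27,2.7],"turn":0},{"gripper":1,"slide":[0,0,2.7],"turn":0},{"gripper":0.6,"slide":[0,0,2.7],"turn":0},{"gripper":0.5,"slide":[0,0,2.6],"turn":0},{"gripper":0.35,"slide":[0,0,0],"turn":0},{"gripper":0.35,"slide":[0,0,0],"turn":0},{"gripper":0.35,"slide":[0,0,0],"turn":0},{"gripper":0.35,"slide":[0,0,0],"turn":0}]'

```text
clock: 4.18
eef_pos: [0.604, -0.0418, 0.1273]
tool_rot: [0.559, 0.829, 0.001, 0.002]
force: [-0.2, 0.3, 0.5]
width: 0.353
finger_force: 0.0
```

```bash
python3 - <<'E'
from h import *
t=get_image("top");s=get_image("side")
o=get_obs();print(o["clock"],o["eef_pos"],o["width"],o["force"],yaw())
for d in pinpoint("side","plug_mid"):print(d)
cv2.imwrite("pics/g1.png",np.hstack([cv2.resize(i[y:y+100,x:x+90,::-1],None,fx=4.4,fy=4.4) for i,x,y in((t,297,135),(s,260,105))]))
E
```

```text
4.2833 [ 0.60389053 -0.0417277   0.12686597] 0.3489039525077491 [ 0.26650841 -0.4955622  -0.44843631] 111.98504066638783
{'point': [0.602, -0.042, 0.1215], 'p': 0.9}
{'point': [0.6052, 0.0761, 0.0316], 'p': 0.9}
{'point': [0.7278, 0.0252, 0.034], 'p': 0.84}
```

View pics/g1.png

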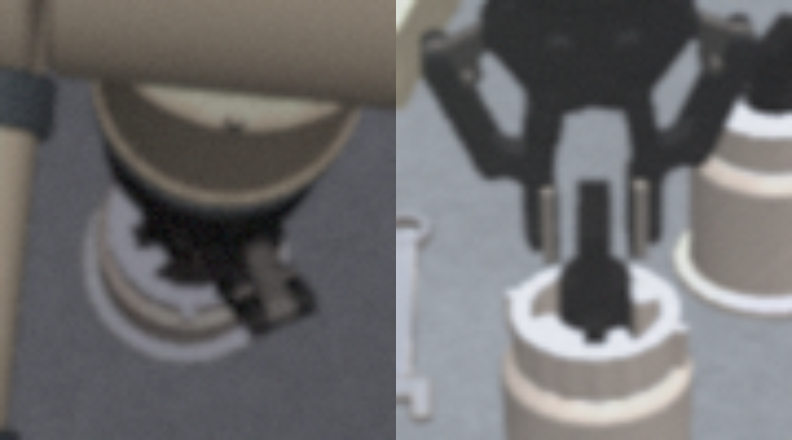

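The pads straddle the upright bar, at side-crop columns 548 and 640 with the bar at 594, so the grasp is centred. I'll close now.

Request:
arm_command --series '[{"gripper":0.22,"slide":[0,0,0.2],"turn":0},{"gripper":0.15,"slide":[0,0,0],"turn":0},{"gripper":0,"slide":[0,0,0],"turn":0},{"gripper":0,"slide":[0,0,0],"turn":0},{"gripper":0,"slide":[0,0,0],"turn":0},{"gripper":0,"slide":[0,0,0],"turn":0}]' --newtons 30

```text
clock: 4.83
eef_pos: [0.6032, -0.0416, 0.123]
tool_rot: [0.559, 0.829, 0.0, 0.001]
force: [1.5, -0.1, 4.5]
width: 0.159
finger_force: 29.8
```

Request:
arm_command --series '[{"gripper":0,"slide":[0,0,0],"turn":-0.1},{"gripper":0,"slide":[0,0,0],"turn":-0.1},{"gripper":0,"slide":[0,0,0],"turn":-0.1},{"gripper":0,"slide":[0,0,0],"turn":-0.1},{"gripper":0,"slide":[0,0,0],"turn":-0.1},{"gripper":0,"slide":[0,0,0],"turn":-0.1},{"gripper":0,"slide":[0,0,0],"turn":-0.1},{"gripper":0,"slide":[0,0,0],"turn":-0.1},{"gripper":0,"slide":[0,0,0],"turn":-0.1},{"gripper":0,"slide":[0,0,0],"turn":-0.1},{"gripper":0,"slide":[0,0,0],"turn":-0.1},{"gripper":0,"slide":[0,0,0],"turn":0},{"gripper":0,"slide":[0,0,0],"turn":0},{"gripper":0,"slide":[0,0,0],"turn":0}]'

```text
clock: 6.0
eef_pos: [0.6027, -0.0411, 0.1215]
tool_rot: [0.045, 0.999, 0.0, -0.0]
force: [3.1, 2.4, -2.7]
width: 0.155
finger_force: 29.2
```

```bash
python3 - <<'E'
from h import *
t=get_image("top");s=get_image("side")
o=get_obs();print(o["clock"],o["eef_pos"],o["width"],o["force"],o["moment"],yaw())
for d in pinpoint("side","plug_mid")+pinpoint("top","plug_mid"):print(d)
cv2.imwrite("pics/g2.png",np.hstack([cv2.resize(i[y:y+100,x:x+90,::-1],None,fx=4.4,fy=4.4) for i,x,y in((t,297,135),(s,260,105))]))
E
```

```text
6.1 [ 0.60273233 -0.0411444   0.12158237] 0.1596848894443497 [ 2.48004394  3.00278999 -1.76190557] [ 0.57007128 -0.51435069 -0.0231074 ] 174.94021245554242
{'point': [0.6042, -0.0431, 0.1244], 'p': 0.94}
{'point': [0.6055, 0.0742, 0.0293], 'p': 0.72}
{'point': [0.7277, 0.0264, 0.0316], 'p': 0.71}
{'point': [0.6048, -0.0441, 0.1213], 'p': 0.55}
{'point': [0.6019, 0.0779, 0.0272], 'p': 0.41}
```

View pics/g2.png

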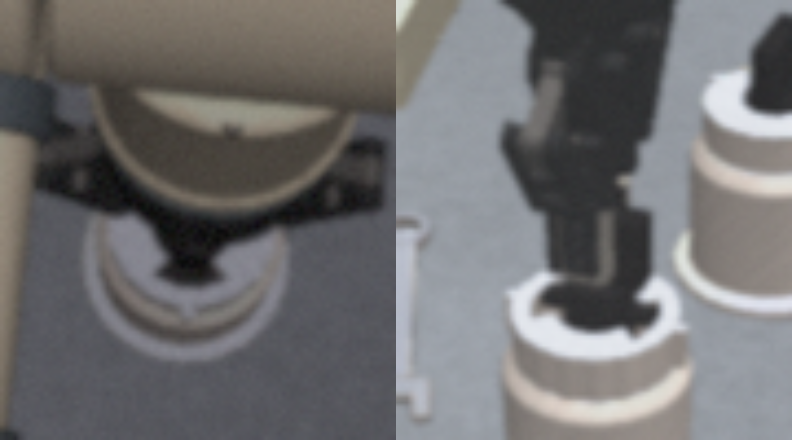

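The lugs now sit over both gaps in the side crop, at about (548,295) and (645,325), with the plug upright. I'll lower it gently.

Request:
arm_command --series '[{"gripper":0,"slide":[0,0,0.2],"turn":0},{"gripper":0,"slide":[0,0,0.2],"turn":0},{"gripper":0,"slide":[0,0,0.1],"turn":0},{"gripper":0,"slide":[0,0,0],"turn":0}]'

```text
clock: 6.53
eef_pos: [0.6032, -0.0416, 0.1176]
tool_rot: [0.043, 0.999, 0.0, 0.001]
force: [3.7, 3.1, 0.2]
width: 0.158
finger_force: 29.7
```

Request:
arm_command --series '[{"gripper":0,"slide":[0,0,0.2],"turn":0},{"gripper":0,"slide":[0,0,0.2],"turn":0},{"gripper":0,"slide":[0,0,0.2],"turn":0},{"gripper":0,"slide":[0,0,0.2],"turn":0},{"gripper":0,"slide":[0,0,0.1],"turn":0},{"gripper":0,"slide":[0,0,0],"turn":0}]'

```text
clock: 7.03
eef_pos: [0.6031, -0.0415, 0.1091]
tool_rot: [0.043, 0.999, 0.0, 0.001]
force: [2.3, 3.7, 4.6]
width: 0.156
finger_force: 30.3
```

```bash
python3 - <<'E'
from h import *
s=get_image("side")
o=get_obs();print(o["clock"],o["eef_pos"],o["width"],o["force"],o["moment"],yaw())
for d in pinpoint("side","plug_mid")[:1]:print(d)
cv2.imwrite("pics/g3.png",cv2.resize(s[105:205,260:350,::-1],None,fx=4.4,fy=4.4))
E
```

```text
7.0833 [ 0.60313002 -0.04144173  0.10913291] 0.16265239788180935 [2.92539507 4.74213702 4.89229157] [ 0.60767269 -0.52392207 -0.06970492] 175.03220126205727
{'point': [0.6063, 0.0757, 0.03], 'p': 0.87}
```

View pics/g3.png

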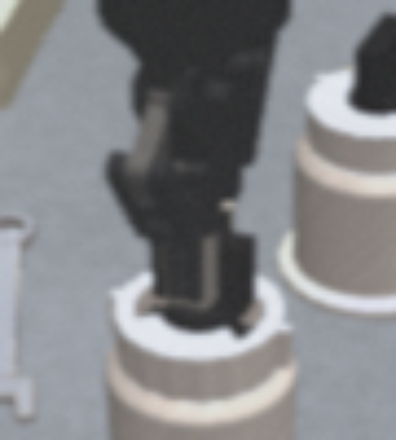

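The plug is sunk in the neck and the gaps show beside it. I'll press a little further and then start turning clockwise.

Request:
arm_command --series '[{"gripper":0,"slide":[0,0,0.1],"turn":0},{"gripper":0,"slide":[0,0,0],"turn":0},{"gripper":0,"slide":[0,0,0],"turn":0.06},{"gripper":0,"slide":[0,0,0],"turn":0.08},{"gripper":0,"slide":[0,0,0],"turn":0.08},{"gripper":0,"slide":[0,0,0],"turn":0.08},{"gripper":0,"slide":[0,0,0],"turn":0.08},{"gripper":0,"slide":[0,0,0],"turn":0.08},{"gripper":0,"slide":[0,0,0],"turn":0.08},{"gripper":0,"slide":[0,0,0],"turn":0.08}]'

```text
clock: 7.97
eef_pos: [0.6031, -0.0427, 0.1091]
tool_rot: [0.348, 0.937, -0.001, 0.001]
force: [0.1, -0.2, 8.4]
width: 0.161
finger_force: 30.9
```

```bash
python3 - <<'E'
from h import *
o=get_obs();print(o["clock"],o["eef_pos"],o["width"],o["force"],o["moment"],yaw())
E
```

```text
7.9667 [ 0.60310541 -0.04265909  0.10910652] 0.16065054780593435 [ 0.06606232 -0.15957655  8.41334625] [0.06571417 0.01920069 0.03952322] 139.23855873073563
```

Request:
arm_command --series '[{"gripper":0,"slide":[0,0,0],"turn":0.08},{"gripper":0,"slide":[0,0,0],"turn":0.08},{"gripper":0,"slide":[0,0,0],"turn":0.08},{"gripper":0,"slide":[0,0,0],"turn":0.08},{"gripper":0,"slide":[0,0,0],"turn":0.08},{"gripper":0,"slide":[0,0,0],"turn":0.06},{"gripper":0,"slide":[0,0,0],"turn":0.05},{"gripper":0,"slide":[0,0,0],"turn":0.04},{"gripper":0,"slide":[0,0,0],"turn":0}]'

```text
clock: 8.72
eef_pos: [0.6029, -0.0427, 0.1092]
tool_rot: [0.589, 0.808, -0.0, 0.001]
force: [-0.3, 0.4, 8.8]
width: 0.16
finger_force: 31.0
```

```bash
python3 - <<'E'
from h import *
o=get_obs();print(o["clock"],o["eef_pos"],o["width"],o["force"],o["moment"],yaw())
E
```

```text
8.7167 [ 0.60292196 -0.04274817  0.10915606] 0.15986096744551043 [-0.30549065  0.41564285  8.81274445] [ 0.04081526  0.07647467 -0.05094223] 107.8169901572548
```

Request:
arm_command --series '[{"gripper":0,"slide":[0,0,0],"turn":0.03},{"gripper":0,"slide":[0,0,0],"turn":0.03},{"gripper":0,"slide":[0,0,0],"turn":0.03},{"gripper":0,"slide":[0,0,0],"turn":0}]'

```text
clock: 9.05
eef_pos: [0.6035, -0.0429, 0.1092]
tool_rot: [0.624, 0.781, -0.0, 0.002]
force: [2.7, -0.6, 8.2]
width: 0.162
finger_force: 30.8
```

```bash
python3 - <<'E'
from h import *
o=get_obs();print(o["clock"],o["eef_pos"],o["width"],o["force"],o["moment"],yaw())
E
```

```text
9.05 [ 0.6035229  -0.04286084  0.10915629] 0.1616931004255571 [ 2.65296646 -0.60293378  8.16456741] [-0.02268731 -0.35762363  0.1626705 ] 102.71715013918464
```

Request:
arm_command --series '[{"gripper":0,"slide":[0,0,0],"turn":0.03},{"gripper":0,"slide":[0,0,0],"turn":0.02},{"gripper":0,"slide":[0,0,0],"turn":0}]'

```text
clock: 9.3
eef_pos: [0.6035, -0.0429, 0.1091]
tool_rot: [0.643, 0.766, -0.0, 0.002]
force: [2.1, -0.7, 8.5]
width: 0.159
finger_force: 35.6
```

```bash
python3 - <<'E'
from h import *
o=get_obs();print(o["clock"],o["force"],o["moment"],yaw())
E
```

```text
9.3 [ 2.09942022 -0.72329465  8.50918865] [-0.12359901 -0.31022632  0.72321921] 99.94190343711502
```

The moment jumped to 0.72 N m, so the plug is on the hard stop. I'll ease the torque, release and rise.

Request:
arm_command --series '[{"gripper":0,"slide":[0,0,-0.05],"turn":-0.04},{"gripper":0.3,"slide":[0,0,0],"turn":0},{"gripper":0.4,"slide":[0,0,0],"turn":0},{"gripper":0.5,"slide":[0,0,0],"turn":0},{"gripper":0.5,"slide":[0,0,0],"turn":0},{"gripper":0.5,"slide":[0,0,-1],"turn":0},{"gripper":0.5,"slide":[0,0,-2],"turn":0},{"gripper":0.5,"slide":[0,0,-3],"turn":0},{"gripper":0.5,"slide":[0,0,-3],"turn":0},{"gripper":0.5,"slide":[0,0,-3],"turn":0},{"gripper":0.5,"slide":[-3.5,0,0],"turn":0},{"gripper":0.5,"slide":[-3.5,0,0],"turn":0},{"gripper":0.5,"slide":[-3.5,0,0],"turn":0},{"gripper":0.5,"slide":[-3.5,0,0],"turn":0},{"gripper":0.5,"slide":[-3.5,0,0],"turn":0},{"gripper":0.5,"slide":[0,0,0],"turn":0},{"gripper":0.5,"slide":[0,0,0],"turn":0}]'

```text
clock: 10.72
eef_pos: [0.6396, -0.2145, 0.2271]
tool_rot: [0.629, 0.778, -0.0, -0.001]
force: [0.2, 1.3, -0.1]
width: 0.5
finger_force: 0.0
```

```bash
python3 - <<'E'
from h import *
t=get_image("top");s=get_image("side")
o=get_obs();print(o["clock"],o["eef_pos"],o["force"])
for d in pinpoint("side","plug_mid")+pinpoint("top","plug_mid")+pinpoint("top","neck"):print(d)
cv2.imwrite("pics/g4.png",np.hstack([cv2.resize(i[y:y+100,x:x+90,::-1],None,fx=4.4,fy=4.4) for i,x,y in((t,297,135),(s,260,105))]))
E
```

```text
10.8167 [ 0.63989693 -0.21204743  0.22806567] [-0.2812505  -1.14770252  0.35703937]
{'point': [0.6079, 0.0738, 0.0326], 'p': 0.85}
{'point': [0.6033, -0.0412, 0.1105], 'p': 0.79}
{'point': [0.7271, 0.024, 0.0316], 'p': 0.62}
{'point': [0.6031, 0.0776, 0.0315], 'p': 0.79}
{'point': [0.7285, 0.0245, 0.0307], 'p': 0.77}
{'point': [0.606, -0.0413, 0.1069], 'p': 0.57}
{'point': [0.5995, -0.0423, 0.1021], 'p': 0.38}
{'point': [0.6001, -0.0419, 0.1024], 'p': 0.81}
```

View pics/g4.png

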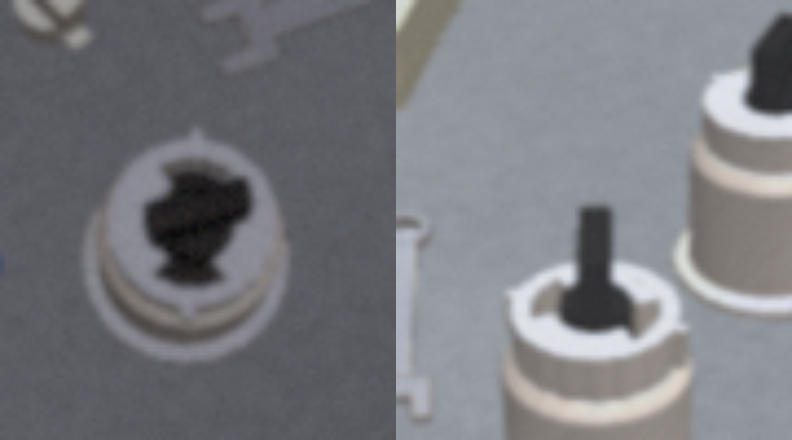

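The plug sits low and upright in the neck with its lugs under the rim. Both gaps are empty, the bar has turned well clockwise (z≈0.108), and the arm is clear.

```bash
python3 -c "
from rig import *
print(sign_off())"
```

```text
the job is handed in; nothing more can be done
None
```

The plug dropped into the thread start, was turned clockwise to its hard stop and released. The arm stayed well away from the spool, and I handed the job in at about 11 s; `sign_off` returned no verdict.

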